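Dress the label rewinder's spindle for a two-lane job

TASK

Set up the rewinder for a two-lane label run: stand the flanged mandrel on the machine's drive plate, then slip over it, in this order, the wide core, the flat divider ring, the narrow core and last the clamp cap with the knob, each fully down on the one before. Leave the large core, the thin tall core and the label roll standing where they are.

Things in the scene. Friction and masses are not known exactly. Their poses are not given: they have to be found in the camera images.
- rewinder: Fixed low grey machine, top 70 mm high, x -85 to +155 mm, y +-100 mm about its origin: the vertical spindle axis at table level, z up. On the axis a round drive plate (120 mm across, does not turn), top at z = 78 mm, with a tapered 20 mm stub up to z = 96 mm. Behind the plate a gear housing, x = +95 to +155 mm, up to z = 108 mm, with two guide rollers at x = 125 mm, y = +-70 mm, up to z = 168 mm.
- mandrel: Aluminium, about 0.3 kg: foot flange 110 mm across, 5 mm thick, with an upright post 36 mm across, straight to z = 76 mm, tapering to 24 mm across at z = 84 mm. A hole in the underside (24 mm across, 24 mm deep) fits the rewinder's stub. Stands upright; grip it by the post. Origin: centre of the underside, z up.
- wide_core: The wide (long) cardboard core: tube, 50 mm outside, 40 mm inside, 40 mm tall, standing on end. Origin: centre of the underside, z up. Seated, it stands on the mandrel's flange, origin 5 mm above the mandrel's; the post then rises 39 mm above it, so hold it by its top 20 mm to keep the post clear of the gripper's body.
- divider: Divider: flat black plastic ring of 62 mm outer and 40 mm inner diameter, 9 mm thick, lying flat; grip it across the rim. Origin: centre of its underside, z up. Seated, it lies on the wide core, its origin 45 mm above the mandrel's.
- narrow_core: The narrow (short) cardboard core: tube of 50 mm outer and 40 mm inner diameter, 20 mm tall, standing on end. Origin: centre of its underside, z up. Seated, it stands on the divider, its origin 54 mm above the mandrel's.
- clamp_cap: Clamp cap: aluminium cap of 56 mm diameter and 17 mm tall with a black knob of 30 mm diameter and 24 mm tall on top (41 mm in all); a recess of 40 mm diameter, 13 mm deep, in its underside fits over the post's end. It stands with the knob up; grip it by the knob. Origin: centre of its underside, z up. Seated, it rests on the narrow core, its origin 74 mm above the mandrel's.
- big_core: Not for this job: large cardboard core of 86 mm outer diameter, 30 mm tall, standing among the parts. Origin: centre of its underside.
- small_core: Not for this job: thin cardboard core of 34 mm outer diameter, 60 mm tall, standing on end in front of the rewinder. Origin: centre of its underside.
- label_roll: Not for this job: full roll of white labels, 92 mm in diameter and 58 mm tall, lying flat. Origin: centre of its underside.
Mind the look-alikes: they are no part of the job. Leave any pink or yellow look-alike of the narrow_core alone. What is shaped like the mandrel but green is not meant.

How it is judged:
By the outcome, as a careful person would: the job done as asked, in the order asked, and still so for the second after the job is handed in, with the robot touching nothing.
It also fails if it takes over 115 s, if anything falls off the work surface, if the arm or the gripper's body presses on something with over 40 N, if the wrist force passes 120 N, or if a joint passes its speed limit or range.

ROBOT

A 6-joint arm with a two-finger parallel gripper is mounted at the origin on the work surface. World frame = base frame: x ahead of the robot, y to its left, z up, the work surface at z = 0. Lengths are in m, angles in rad, forces in N, time in s.
With the tool pointing down it reaches from about 0.375 to 0.9 m from the base axis. Payload 3.1 kg.
Tool frame: the origin (TCP) lies at the centre of the arm's flange, where the gripper is bolted on; the fingertips stand tip_reach ahead of it and the grasp point (between the pads) lies 164 mm ahead of it (tip_reach is the distance from the TCP to the fingertips, in m); z points along the fingers, y is the direction in which the jaws open and shut (so a half turn about z gives the same grasp; the last joint's range is limited). The gripper opens to 87 mm and grips with 3 to 60 N. Pads are 19 mm wide; open, the fingers measure 117 mm over their backs; the gripper's body (75 mm by 190 mm) begins 51 mm behind the grasp point.
Start: joints at [0.958, 0.527, 1.433, -0, 1.181, -0.178], TCP at [0.263, 0.567, 0.405] pointing down, gripper open.
Joint ranges: [-3.08, 3.08], [-0.75, 2.2], [0.22, 2.44], [-1.43, 4.57], [0, 2.65], [-2.85, 2.85]. Speed limits (rad/s): [2.79, 2.79, 3.14, 3.14, 3.14, 3.14].

INTERFACE

Orientations are given as a unit quaternion [x, y, z, w].
In Python, from rig import get_obs, camera, hand_in, tip_reach gives the robot as it stands. The module is installed in compiled form; this text tells all that it offers.
- The arm moves only by the tool servo_tool, never from a script. Its argument "steps" is one flat list of numbers, 5 for each row, row after row: the finger opening in m, from 0 to 0.087, then the shift along the tool's x, y, z in m, then the turn about the tool's z in rad. A call has 1 to 12 rows; each row is the pose to reach, as a shift and turn from the pose commanded when the call began, along the tool's axes at that moment; what a row does not reach only later rows make up. A row lasts 1/8 s, in which the tool goes at most 62.5 mm and 10.7 degrees, less where a joint would pass 70% of its speed; a pose out of reach is approached as far as the arm can. A call with a gripper value outside its range is refused whole. The fingers move at their own pace and stop on an object; "force" is the grip in N (left out, the last holds). Time passes only in rows, so rows that repeat a pose let the fingers close. It gives the time, the measured TCP pose, the force and the opening at its end, in the units of the state.
- get_obs(): the state, without advancing time (a new reading comes with each control period).
- camera(name): name is "scene" or "top" or "wrist"; returns a dict with "pixels" (420x560x3 uint8, blue, green, red), "vertical_fov" (degrees; the focal length in pixels is half the picture's height over the tangent of half this angle, whatever the lens; pixels are square), "cx", "cy" (the principal point, pixels), "T" (4x4, takes a point from camera to world coordinates). Camera axes: x right, y up, looking along -z (the intrinsics and any distortion apply to the point x, -y, -z); pixel columns grow to the right and rows downward; lengths in m; the calibration is good to about 2 mm. The wrist camera is an equidistant fisheye: a pixel r from the principal point sees the ray r / f radians off the axis. A picture is of the moment at which its call begins. There is no depth.
- hand_in(): hands the job in, once; it reports no verdict.
The state is a dict: "time": time; "q": joint angles; "joint_velocities": joint speeds; "joint_torque": joint torques, N m; "position": TCP position; "tool_rot": TCP orientation; "ft_force": force on the tool from outside, world axes, zero at the start; "moment": the same for the moment, N m; "grip_width": finger opening in m.
Only numpy, scipy, OpenCV 4.12 (cv2) and the standard library are available. Lean on these libraries where they do the work, as an engineer would, in place of code of your own. Each camera call takes 0.05 s, during which the arm holds its last target.

## Working session

There is one attempt and no reset: what is moved stays moved. The work goes in short steps, Python scripts to look and compute and a tool call to move; the robot and the scene stay as the last step left them, time stands still between calls to the robot, and variables do not carry over. Pictures are saved under pics/ and viewed, and the job is handed in when it is done.

Besides the shell and the picture viewer there is one more tool, called as name(argument=value, ...) on one line, values as JSON. servo_tool: Moves the arm, as the interface text tells. Its arguments: {"type":"object","properties":{"steps":{"type":"array"},"force":{"type":"number"}},"required":["steps"]}

```bash
mkdir -p pics; cat > h.py <<'E'
import numpy as np, cv2
from rig import get_obs, camera, hand_in, tip_reach
def snap(n,tag):
    c=camera(n); cv2.imwrite(f'pics/{tag}.png',c['pixels']); np.savez(f'pics/{tag}.npz',**{k:np.array(v) for k,v in c.items()}); return c
def ray(c,u,v):
    f=210/np.tan(np.radians(float(c['vertical_fov']))/2)
    d=np.array([(u-c['cx'])/f,-(v-c['cy'])/f,-1.]); T=np.array(c['T'])
    return T[:3,3],T[:3,:3]@d
def onz(c,u,v,z):
    o,d=ray(c,u,v); return o+d*(z-o[2])/d[2]
def proj(c,p):
    f=210/np.tan(np.radians(float(c['vertical_fov']))/2);T=np.array(c['T'])
    q=T[:3,:3].T@(np.array(p)-T[:3,3]); return c['cx']+f*q[0]/-q[2], c['cy']-f*q[1]/-q[2]
E
python3 - <<'E'
from h import *
print(tip_reach if not callable(tip_reach) else tip_reach())
for n in ['scene','top','wrist']:
    c=snap(n,n+'0'); print(n,{k:v for k,v in c.items() if k!='pixels'})
print(get_obs())
E
```

```text
0.1822
scene {'vertical_fov': 44.77341927444018, 'cx': 275.803959133692, 'cy': 205.98449405041603, 'T': array([[-0.17455728, -0.80611637,  0.56542564,  1.13571999],
       [ 0.98457958, -0.13617701,  0.10981288,  0.1385928 ],
       [-0.01152399,  0.57587517,  0.81745641,  0.9710989 ],
       [ 0.        ,  0.        ,  0.        ,  1.        ]])}
top {'vertical_fov': 52.26863384996185, 'cx': 279.39430453196576, 'cy': 219.0899558857445, 'T': array([[-0.02920378,  0.99132348, -0.12815967,  0.39098117],
       [-0.99956524, -0.02844183,  0.00777178,  0.02110099],
       [ 0.00405925,  0.12833092,  0.9917231 ,  1.12183093],
       [ 0.        ,  0.        ,  0.        ,  1.        ]])}
wrist {'vertical_fov': 65.70646984690485, 'cx': 273.87332414629003, 'cy': 202.82322861316996, 'T': array([[ 0.42070888, -0.87848298, -0.22643255,  0.2010164 ],
       [ 0.90719219,  0.40669784,  0.10769952,  0.59584167],
       [-0.00252257, -0.25072799,  0.96805429,  0.38397886],
       [ 0.        ,  0.        ,  0.        ,  1.        ]])}
{'time': 0.15, 'q': array([ 9.57522283e-01,  5.28265027e-01,  1.43358784e+00,  2.21586291e-06,
        1.18143790e+00, -1.78452377e-01]), 'joint_velocities': array([ 0.00177996, -0.00188177, -0.0035837 , -0.00013195, -0.00144999,
       -0.00015832]), 'joint_torque': array([ 7.39233383e-04, -4.40430737e+01, -1.76841885e+01,  6.34202315e-02,
        5.52977866e-02, -6.95478457e-05]), 'position': array([0.26307557, 0.56665139, 0.40399498]), 'tool_rot': array([ 2.15702467e-01,  9.76458768e-01, -7.82997524e-04, -3.28345123e-04]), 'ft_force': array([0.50203928, 0.01326828, 1.15560954]), 'moment': array([ 0.01218652, -0.00075654, -0.01030325]), 'grip_width': 0.08692029559199366}
```

View pics/scene0.png

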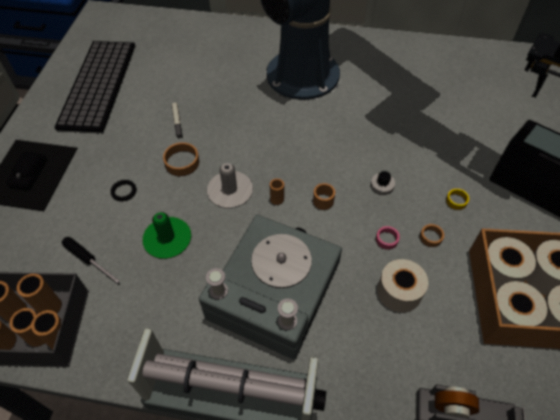

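View pics/top0.png

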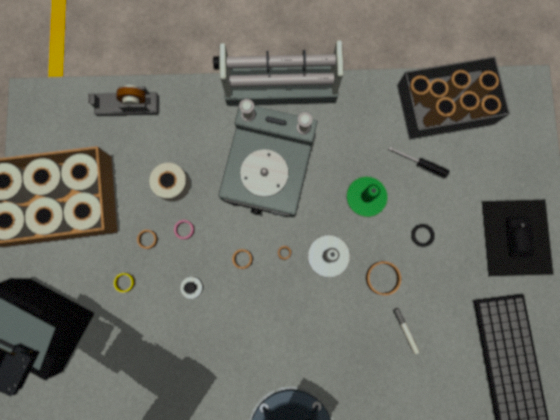

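```bash
python3 - <<'E'
import cv2
t=cv2.imread('pics/top0.png'); s=cv2.imread('pics/scene0.png')
cv2.imwrite('pics/top_a.png',cv2.resize(t[150:310,100:300],None,fx=4,fy=3.75,interpolation=2)[:600,:800])
cv2.imwrite('pics/top_b.png',cv2.resize(t[150:310,240:440],None,fx=4,fy=3.75,interpolation=2))
cv2.imwrite('pics/sc_a.png',cv2.resize(s[130:280,90:290],None,fx=4,fy=4,interpolation=2))
cv2.imwrite('pics/sc_b.png',cv2.resize(s[150:300,280:480],None,fx=4,fy=4,interpolation=2))
E
```

```text
(no output)
```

View pics/top_a.png

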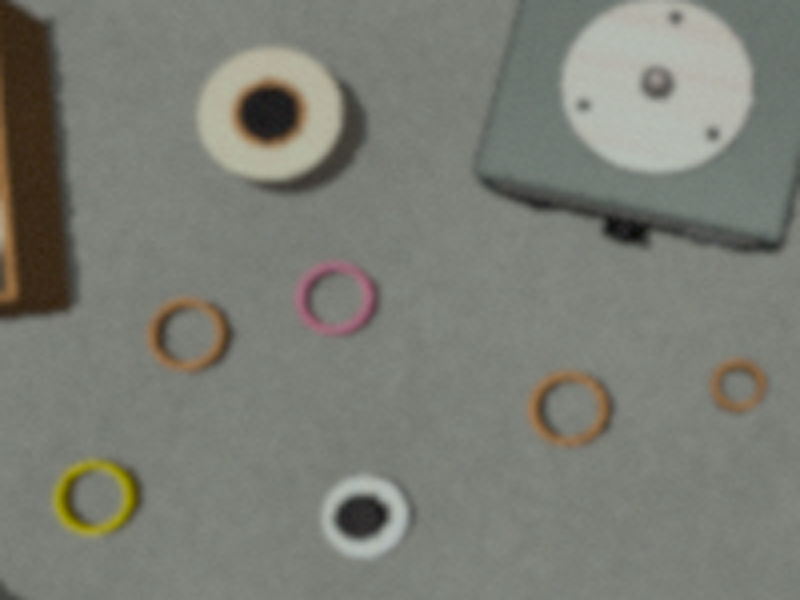

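View pics/top_b.png

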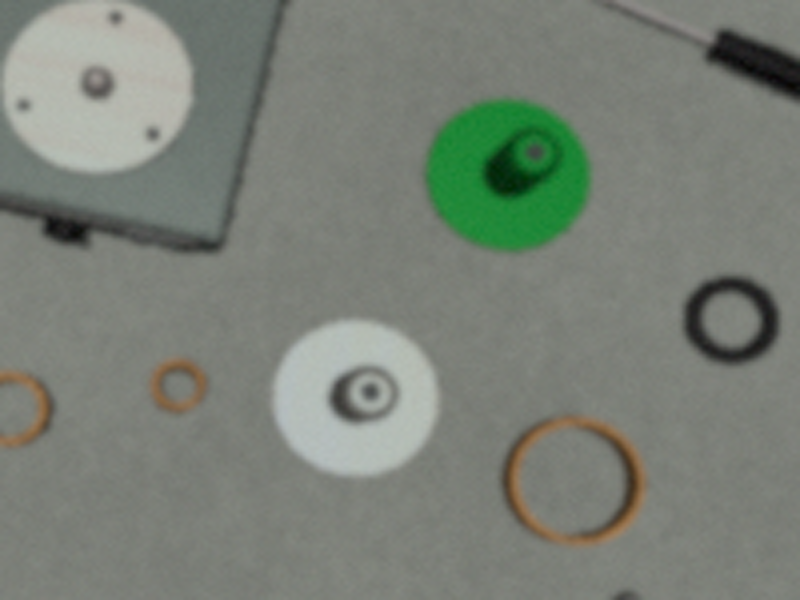

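View pics/sc_b.png

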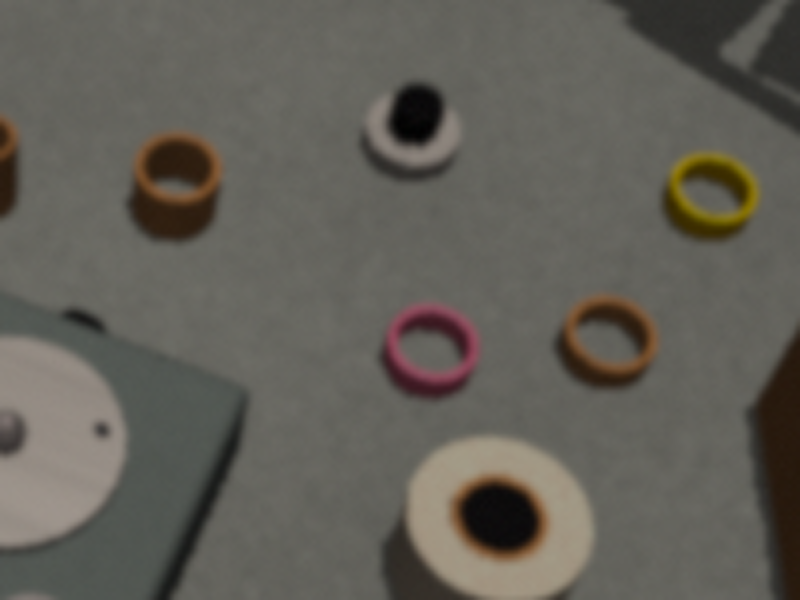

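View pics/wrist0.png

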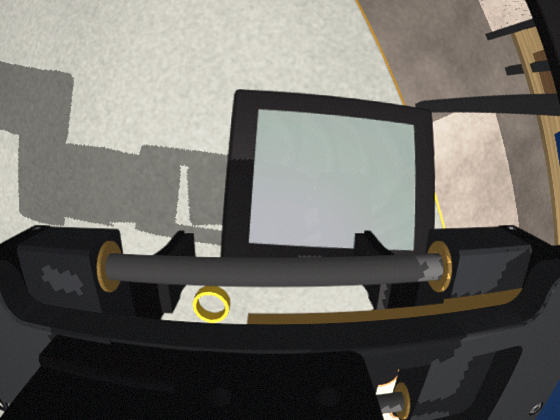

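```bash
cat > m.py <<'E'
from h import *
L=lambda t:(lambda d:{k:d[k] for k in d.files})(np.load(f'pics/{t}.npz'))
def blobs(c,kind):
    im=c['pixels']; hsv=cv2.cvtColor(im,cv2.COLOR_BGR2HSV); h,s,v=cv2.split(hsv)
    m={'orange':(h<20)&(s>80),'white':(s<40)&(v>150),'black':(v<55)}[kind].astype(np.uint8)
    return m
def hullc(c,kind,roi,thr=None):
    x0,y0,x1,y1=roi; m=blobs(c,kind) if thr is None else thr
    m=m[y0:y1,x0:x1]; n,l,st,ce=cv2.connectedComponentsWithStats(m.astype(np.uint8))
    i=1+np.argmax(st[1:,4]); pts=np.argwhere(l==i)[:,::-1].astype(np.int32)
    hu=cv2.convexHull(pts.reshape(-1,1,2)); M=cv2.moments(hu)
    return M['m10']/M['m00']+x0,M['m01']/M['m00']+y0,st[i]
if __name__=='__main__':
    t=L('top0'); s=L('scene0')
    for n,k,h,rt,rs in [('wide','orange',.04,(225,240,262,278),(308,178,340,214)),('narrow','orange',.02,(130,225,165,252),(415,220,450,250)),
        ('small','orange',.06,(274,242,296,264),(265,175,290,206)),('big','orange',.03,(360,255,405,300),(158,136,205,178)),
        ('divider','black',.009,(405,218,440,252),(105,175,142,205))]:
        for c,r in((t,rt),(s,rs)):
            u,v,st=hullc(c,k,r); print(n,round(u,1),round(v,1),st, onz(c,u,v,h/2).round(4))
    for n,c,r in(('t',t,(200,200,200,200)),):
        pass
    im=t['pixels'];print(im[256,310],im[172,245],im[275,191],im[288,183],im[230,300]); im=s['pixels'];print(im[195,215],im[260,270],im[190,378])
E
python3 m.py
```

```text
wide 241.9 258.5 [  7   9  21  20 147] [0.4342 0.1116 0.02  ]
wide 323.5 195.6 [  5   5  23  27 462] [0.4305 0.1144 0.02  ]
narrow 146.5 238.9 [  7   5  20  19 148] [0.4926 0.3592 0.01  ]
narrow 431.7 234.7 [  5   4  25  23 316] [0.4901 0.3627 0.01  ]
small 284.0 252.2 [ 4  4 13 14 75] [0.4468 0.0033 0.03  ]
small 276.4 190.7 [  4   3  16  27 344] [0.442 0.006 0.03 ]
big 383.3 277.8 [  6   6  35  34 298] [ 0.3747 -0.2496  0.015 ]
big 180.7 158.3 [  5   6  36  34 642] [ 0.3721 -0.2458  0.015 ]
divider 422.4 234.9 [  7   7  22  21 160] [ 0.4827 -0.3614  0.0045]
divider 123.3 190.1 [  6   5  26  21 285] [ 0.4821 -0.3575  0.0045]
[186 188 179] [178 187 184] [125 132 128] [115 123 116] [122 129 127]
[126 133 142] [128 136 145] [71 76 81]
```

```bash
python3 - <<'E'
from m import *
t=L('top0'); s=L('scene0')
def wm(c,a): 
    im=cv2.GaussianBlur(c['pixels'],(3,3),0).astype(int); return (im.min(2)>a).astype(np.uint8)
for n,z,rt,rs,at,as_ in [('mandrel',.0025,(300,230,360,282),(200,160,260,212),152,92),('plate',.078,(236,145,292,200),(245,228,320,290),152,100),('cap',.0085,(175,273,208,304),(365,165,402,198),145,95),('label',.058,(145,160,190,202),(375,255,432,305),150,100)]:
    for c,r,a in((t,rt,at),(s,rs,as_)):
        u,v,st=hullc(c,None,r,wm(c,a)); print(n,round(u,1),round(v,1),st,onz(c,u,v,z).round(4))
for c,r in((t,(175,273,208,304)),(s,(365,165,402,198))):
    u,v,st=hullc(c,'black',r); print('knob',u,v,st,onz(c,u,v,.029).round(4))
# machine yaw: guide rollers in top (247,107),(305,120) at z~.168
a=onz(t,247,107,.168);b=onz(t,305,121,.168);print(a,b,np.degrees(np.arctan2(*(a-b)[:2])))
# stub top
print(onz(t,264.2,171.7,.096),onz(s,281.5,257,.096))
# mandrel post top
print(onz(t,332.7,254.5,.084),onz(s,227,167,.084))
o=get_obs(); c=camera('wrist'); from scipy.spatial.transform import Rotation as R
Rt=R.from_quat(o['tool_rot']).as_matrix(); T=np.eye(4);T[:3,:3]=Rt;T[:3,3]=o['position']
print(np.linalg.inv(T)@c['T'], Rt)
E
```

```text
mandrel 328.2 255.8 [   8    5   41   42 1100] [ 0.4355 -0.1123  0.0025]
mandrel 229.9 185.7 [   0    0   60   52 2374] [ 0.4257 -0.1103  0.0025]
plate 263.6 172.5 [   5    5   46   46 1538] [0.6442 0.0488 0.078 ]
plate 281.2 259.7 [   7    6   60   53 2366] [0.6451 0.0522 0.078 ]
cap 190.4 287.4 [  5   4  22  22 208] [0.3646 0.2461 0.0085]
cap 380.1 178.7 [  0   0  32  26 250] [0.3498 0.2415 0.0085]
label 166.5 179.7 [  5   4  34  32 503] [0.6372 0.2957 0.058 ]
label 404.9 278.7 [   7    3   47   42 1121] [0.6352 0.2993 0.058 ]
knob 189.87926509186352 287.1653543307087 [10 10 11  9 76] [0.3657 0.2431 0.029 ]
knob 383.6168446026097 178.05693950177937 [ 12   6  14  15 154] [0.3631 0.2473 0.029 ]
[0.77909426 0.08124344 0.168     ] [ 0.7415516  -0.05235283  0.168     ] 15.696202837939701
[0.6417116  0.04687452 0.096     ] [0.64906778 0.05341698 0.096     ]
[ 0.43501796 -0.1134731   0.084     ] [ 0.43465466 -0.10775664  0.084     ]
[[ 5.92554939e-04  9.67968712e-01  2.51070152e-01  6.85650948e-02]
 [ 9.99999659e-01 -7.17953435e-04  4.07861007e-04  4.18592417e-04]
 [ 5.75053372e-04  2.51069825e-01 -9.67968808e-01  1.99175916e-02]
 [ 0.00000000e+00  0.00000000e+00  0.00000000e+00  1.00000000e+00]] [[-9.06944675e-01  4.21248617e-01 -9.79019944e-04]
 [ 4.21249645e-01  9.06943665e-01 -1.38747989e-03]
 [ 3.03441952e-04 -1.67077930e-03 -9.99998558e-01]]
```

servo_tool(steps=[0.087,-0.4416,-0.5425,0,-0.435,0.087,-0.4416,-0.5425,0,-0.435,0.087,-0.4416,-0.5425,0,-0.435,0.087,-0.4416,-0.5425,0,-0.435,0.087,-0.4416,-0.5425,0,-0.435,0.087,-0.4416,-0.5425,0,-0.435,0.087,-0.4416,-0.5425,0,-0.435,0.087,-0.4416,-0.5425,0,-0.435,0.087,-0.4416,-0.5425,0,-0.435,0.087,-0.4416,-0.5425,0,-0.435,0.087,-0.4416,-0.5425,0,-0.435,0.087,-0.4416,-0.5425,0,-0.435], force=25)

```text
time: 1.7
position: [0.4364, -0.115, 0.405]
tool_rot: [0.002, 1.0, -0.001, 0.001]
ft_force: [0.1, 0.6, -0.0]
grip_width: 0.0865
```

```bash
cat >> h.py <<'E'
def wray(c,u,v):
    f=210/np.tan(np.radians(float(c['vertical_fov']))/2)
    x,y=u-float(c['cx']),v-float(c['cy']); r=np.hypot(x,y); th=r/f
    s=np.sin(th)/r if r>0 else 1/f
    T=np.array(c['T']); return T[:3,3],T[:3,:3]@np.array([x*s,-y*s,-np.cos(th)])
def wz(c,u,v,z):
    o,d=wray(c,u,v); return o+d*(z-o[2])/d[2]
E
python3 - <<'E'
from h import *
c=snap('wrist','w1');o=get_obs();print(o['time'],o['position'],o['tool_rot'],o['q'],o['ft_force'])
E
```

```text
1.75 [ 0.43630292 -0.11456066  0.40479432] [ 1.83803509e-03  9.99997691e-01 -8.27961785e-04  7.44953411e-04] [-5.05191548e-01  2.94129499e-01  1.85211814e+00 -8.73548125e-04
  9.93241311e-01 -2.07183563e+00] [ 0.42566151 -1.08357873 -0.53727616]
```

View pics/w1.png

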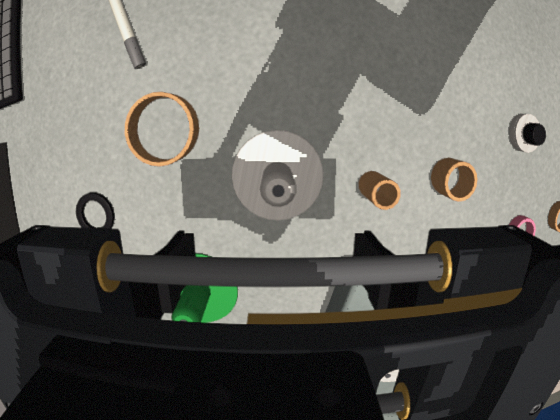

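```bash
python3 - <<'E'
from m import *
c=L('w1')
print('posttop',wz(c,278,190,.084))
for u,v in [(231,176),(323,176),(277,129.5),(277,221)]: print(wz(c,u,v,.005))
im=c['pixels'].astype(int)
print('grasp pt at TCP .405:', )
cv2.imwrite('pics/w1c.png',cv2.resize(c['pixels'][120:230,220:335],None,fx=5,fy=5,interpolation=2))
for n,r in (('wide',(425,150,485,205)),('small',(355,165,405,212))):
    u,v,st=hullc(c,'orange',r); print(n,u,v,wz(c,u,v,.02 if n=='wide' else .03))
E
```

```text
posttop [ 0.43420191 -0.11123902  0.084     ]
[ 0.43417943 -0.16639492  0.005     ]
[ 0.43453468 -0.05667623  0.005     ]
[ 0.37958401 -0.11144972  0.005     ]
[ 0.49047104 -0.11169337  0.005     ]
grasp pt at TCP .405:
wide 453.9779411764706 178.66733511586452 [0.43263048 0.11325045 0.02      ]
small 379.3106376408831 189.7813802686429 [0.44571587 0.00666273 0.03      ]
```

View pics/w1c.png

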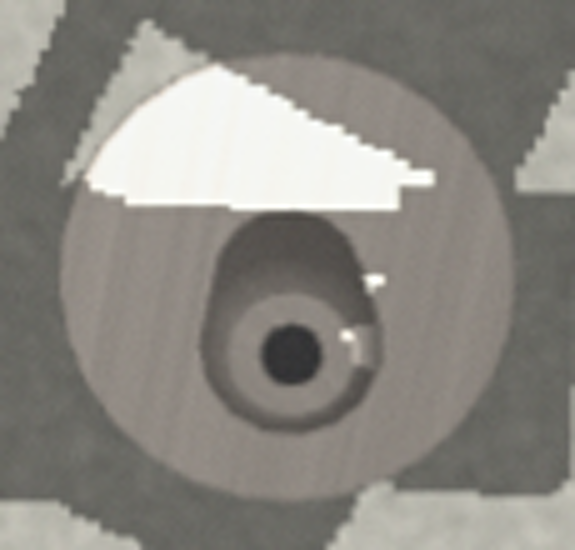

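servo_tool(steps=[0.087,0,0,0.06,0,0.087,0,0,0.12,0,0.087,0,0,0.16,0,0.087,0,0,0.179,0,0.087,0,0,0.179,0,0.087,0,0,0.179,0])

```text
time: 2.5
position: [0.4353, -0.1105, 0.2265]
tool_rot: [-0.001, 1.0, -0.0, 0.0]
ft_force: [-0.4, -0.2, 1.0]
grip_width: 0.087
```

```bash
python3 - <<'E'
from h import *
o=get_obs();print(o['time'],o['position'],o['tool_rot'],o['ft_force'])
E
```

```text
2.5 [ 0.43531768 -0.11046023  0.22645896] [-6.61416955e-04  9.99999739e-01 -1.01942102e-04  2.73991971e-04] [-0.35431734 -0.21994689  0.95595616]
```

servo_tool(steps=[0.087,0.0008,-0.001,0,0,0.03,0.0008,-0.001,0,0,0.03,0.0008,-0.001,0,0,0.03,0.0008,-0.001,0,0,0.03,0.0008,-0.001,0,0,0.03,0.0008,-0.001,0,0,0.03,0.0008,-0.001,0,0,0.03,0.0008,-0.001,0,0], force=30)

```text
time: 3.5
position: [0.4344, -0.1121, 0.2257]
tool_rot: [-0.0, 1.0, 0.0, -0.0]
ft_force: [-0.3, 0.4, 0.0]
grip_width: 0.0348
```

servo_tool(steps=[0.03,0,0,-0.03,0,0.03,0,0,-0.08,0,0.03,0,0,-0.14,0,0.03,0,0.01,-0.2,0,0.03,-0.04,0.04,-0.205,0,0.03,-0.09,0.07,-0.205,0,0.03,-0.14,0.1,-0.205,0,0.03,-0.19,0.13,-0.205,0,0.03,-0.24,0.15,-0.205,0,0.03,-0.28,0.162,-0.205,0,0.03,-0.299,0.162,-0.205,0,0.03,-0.299,0.162,-0.205,0])

```text
time: 5.0
position: [0.7338, 0.05, 0.4281]
tool_rot: [-0.0, 1.0, 0.0, -0.002]
ft_force: [-0.4, -0.1, -3.3]
grip_width: 0.0353
```

```bash
python3 - <<'E'
from h import *
c=snap('wrist','w2');o=get_obs();print(o['time'],o['position'],o['tool_rot'],o['ft_force'],o['grip_width'])
E
```

```text
5.05 [0.73286247 0.04990796 0.42850932] [-1.51287063e-04  9.99997120e-01  8.71863289e-05 -2.39354224e-03] [-0.41853872 -0.49832488 -4.00858202] 0.035022434197032284
```

View pics/w2.png

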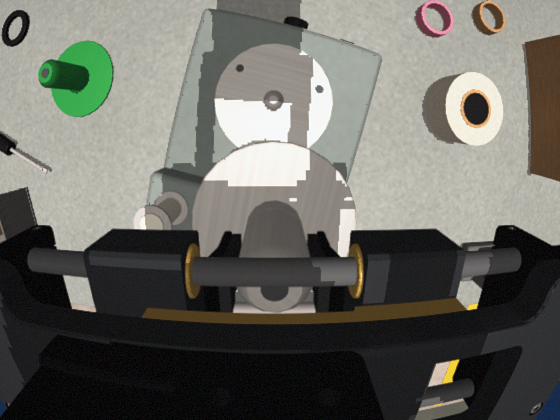

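```bash
python3 - <<'E'
from m import *
c=L('w2')
cv2.imwrite('pics/w2c.png',cv2.resize(c['pixels'][30:250,180:380],None,fx=2.7,fy=2.7,interpolation=2))
print('stub',wz(c,273,100,.096))
for u,v in [(214.5,100),(332.5,100),(273,42.5)]: print('plate',wz(c,u,v,.078))
z=.4285-.226+.005
for u,v in [(193,215),(357,215),(275,141)]: print('flange',wz(c,u,v,z))
E
```

```text
stub [0.64463001 0.04948052 0.096     ]
plate [ 0.64234816 -0.00980863  0.078     ]
plate [0.64223797 0.10964042 0.078     ]
plate [0.58342051 0.04935614 0.078     ]
flange [ 0.7249847  -0.00280173  0.2075    ]
flange [0.72486476 0.1051735  0.2075    ]
flange [0.67738892 0.05105021 0.2075    ]
```

View pics/w2c.png

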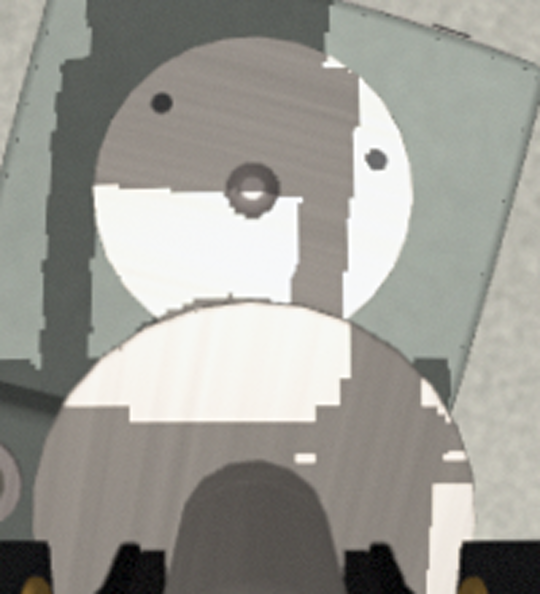

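servo_tool(steps=[0.03,0.04,-0.0013,0,0,0.03,0.0887,-0.0013,0,0,0.03,0.0887,-0.0013,0.04,0,0.03,0.0887,-0.0013,0.08,0,0.03,0.0887,-0.0013,0.094,0,0.03,0.0887,-0.0013,0.094,0,0.03,0.0887,-0.0013,0.094,0])

```text
time: 5.92
position: [0.6453, 0.0484, 0.3385]
tool_rot: [-0.0, 1.0, -0.0, 0.002]
ft_force: [-0.1, 0.3, -3.5]
grip_width: 0.0354
```

```bash
python3 - <<'E'
from h import *
o=get_obs();print(o['time'],o['position'],o['tool_rot'],o['ft_force'],o['moment'],o['grip_width'])
c=snap('wrist','w3')
E
```

```text
5.925 [0.64532461 0.04838716 0.3384628 ] [-5.89132924e-05  9.99998719e-01 -1.86956359e-04  1.58874087e-03] [-0.09615776  0.28146146 -3.54495714] [0.08080231 0.02939139 0.02153507] 0.03535954386012504
```

View pics/w3.png

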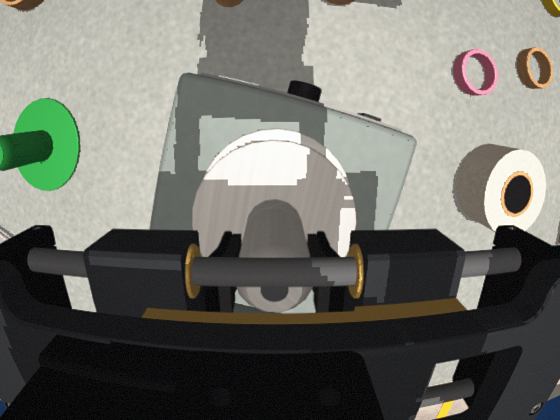

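servo_tool(steps=[0.03,0,0,0.006,0,0.03,0,0,0.012,0,0.03,0,0,0.018,0,0.03,0,0,0.022,0,0.03,0,0,0.026,0,0.03,0,0,0.03,0,0.03,0,0,0.032,0,0.03,0,0,0.032,0])

```text
time: 6.98
position: [0.6446, 0.0486, 0.3054]
tool_rot: [-0.0, 1.0, -0.0, 0.0]
ft_force: [-0.5, -0.2, -1.9]
grip_width: 0.035
```

```bash
python3 - <<'E'
from h import *
o=get_obs();print(o['time'],o['position'],o['tool_rot'],o['ft_force'],o['moment'],o['grip_width'])
E
```

```text
6.975 [0.64463798 0.04855845 0.30538462] [-1.39189974e-04  9.99999977e-01 -5.64163128e-05  1.51227589e-04] [-0.47125722 -0.16869808 -1.8974401 ] [0.06088689 0.19556869 0.0724742 ] 0.03497409194964404
```

servo_tool(steps=[0.03,0,0,0.002,0,0.03,0,0,0.003,0,0.03,0,0,0.003,0])

```text
time: 7.35
position: [0.6443, 0.0485, 0.3037]
tool_rot: [-0.0, 1.0, -0.0, -0.0]
ft_force: [-5.8, -0.9, 8.9]
grip_width: 0.0353
```

```bash
python3 - <<'E'
from h import *
o=get_obs();print(o['time'],o['position'],o['tool_rot'],o['ft_force'],o['moment'],o['grip_width'])
E
```

```text
7.35 [0.64431584 0.04845326 0.30366328] [-1.96196117e-04  9.99999945e-01 -2.33808794e-04 -1.32325855e-04] [-5.84061832 -0.86750743  8.93569317] [0.02997812 0.78663349 0.00366843] 0.035284950768564256
```

servo_tool(steps=[0.06,0,0,-0.001,0,0.08,0,0,-0.001,0,0.087,0,0,-0.001,0,0.087,0,0,-0.03,0,0.087,0,0,-0.07,0,0.087,0.03,0.01,-0.098,0,0.087,0.08,0.03,-0.098,0,0.087,0.13,0.045,-0.098,0,0.087,0.18,0.06,-0.098,0,0.087,0.212,0.065,-0.098,0,0.087,0.212,0.065,-0.098,0,0.087,0.212,0.065,-0.098,0], force=20)

```text
time: 8.85
position: [0.4339, 0.1134, 0.4002]
tool_rot: [-0.0, 1.0, -0.0, 0.001]
ft_force: [-0.4, -0.2, 0.6]
grip_width: 0.0869
```

```bash
python3 - <<'E'
from h import *
from m import hullc
c=snap('wrist','w4');o=get_obs();print(o['time'],o['position'],o['tool_rot'],o['ft_force'],o['moment'],o['grip_width'])
u,v,st=hullc(c,'orange',(230,140,330,225)); print(u,v,st,wz(c,u,v,.02))
snap('top','t4');s=cv2.resize(cv2.imread('pics/t4.png')[130:290,200:400],None,fx=3,fy=3);cv2.imwrite('pics/t4c.png',s)
E
```

```text
8.9 [0.4342115  0.11330612 0.40007837] [ 4.54064804e-05  9.99999158e-01 -4.73509842e-05  1.29587806e-03] [-0.76001671  0.12201826  0.08635411] [-0.01534332  0.01867963  0.02349393] 0.08699517705364036
272.5572734344613 180.4067483469467 [ 20  16  46  49 993] [0.43388374 0.11227591 0.02      ]
```

View pics/w4.png

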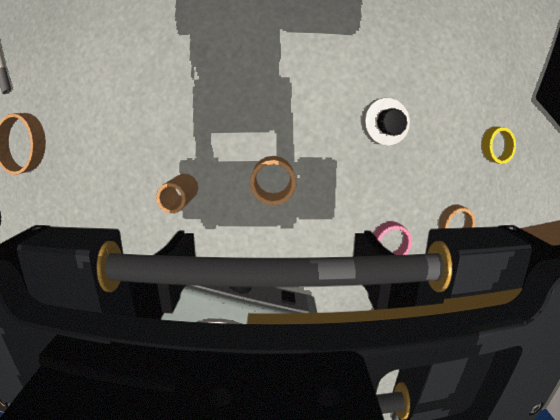

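View pics/t4c.png

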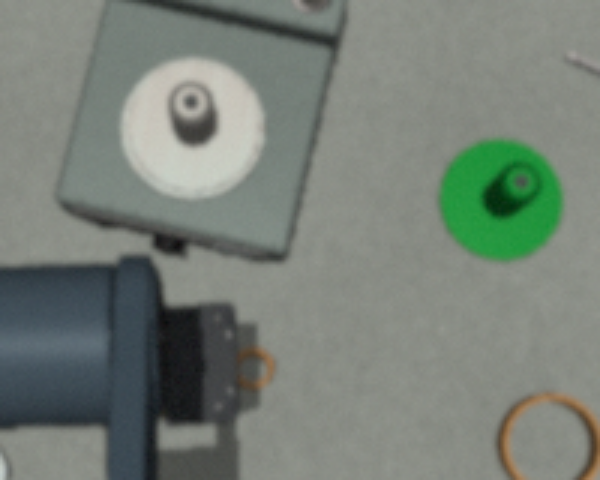

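servo_tool(steps=[0.087,-0.0012,-0.0014,0.06,0,0.087,-0.0012,-0.0014,0.12,0,0.087,-0.0012,-0.0014,0.17,0,0.087,-0.0012,-0.0014,0.204,0,0.087,-0.0012,-0.0014,0.204,0,0.087,-0.0012,-0.0014,0.204,0,0.044,-0.0012,-0.0014,0.204,0,0.044,-0.0012,-0.0014,0.204,0,0.044,-0.0012,-0.0014,0.204,0,0.044,-0.0012,-0.0014,0.204,0,0.044,-0.0012,-0.0014,0.204,0,0.044,-0.0012,-0.0014,0.204,0], force=20)

```text
time: 10.45
position: [0.4339, 0.1121, 0.196]
tool_rot: [-0.0, 1.0, 0.0, 0.0]
ft_force: [0.1, 0.4, 5.3]
grip_width: 0.0502
```

```bash
python3 - <<'E'
from h import *
o=get_obs();print(o['time'],o['position'],o['tool_rot'],o['ft_force'],o['grip_width'])
E
```

```text
10.45 [0.43392514 0.11212659 0.19600946] [-1.14979869e-04  9.99999969e-01  3.40903681e-06  2.19897433e-04] [0.05325312 0.41019289 5.30992756] 0.05017513846283987
```

servo_tool(steps=[0.044,0,0,-0.04,0,0.044,0,0,-0.1,0,0.044,0,0,-0.15,0,0.044,-0.03,-0.01,-0.18,0,0.044,-0.08,-0.025,-0.18,0,0.044,-0.13,-0.045,-0.18,0,0.044,-0.18,-0.06,-0.18,0,0.044,-0.2106,-0.0625,-0.18,0,0.044,-0.2106,-0.0625,-0.175,0,0.044,-0.2106,-0.0625,-0.172,0,0.044,-0.2106,-0.0625,-0.172,0])

```text
time: 11.82
position: [0.643, 0.0501, 0.367]
tool_rot: [-0.0, 1.0, 0.0, -0.002]
ft_force: [-0.7, 1.0, -0.9]
grip_width: 0.0497
```

```bash
python3 - <<'E'
from h import *
o=get_obs();print(o['time'],o['position'],o['tool_rot'],o['ft_force'],o['grip_width'])
a=snap('top','t5')['pixels'];b=snap('scene','s5')['pixels']
cv2.imwrite('pics/c5.png',np.hstack([cv2.resize(a[130:230,210:320],None,fx=3.6,fy=3.6),cv2.resize(b[170:270,230:340],None,fx=3.6,fy=3.6)]))
c=snap('wrist','w5')
E
```

```text
11.825 [0.64303272 0.0501055  0.36698144] [-3.28646933e-04  9.99998696e-01  1.55054762e-04 -1.57369308e-03] [-0.72364156  0.99508231 -0.93923014] 0.049713084651712855
```

View pics/c5.png

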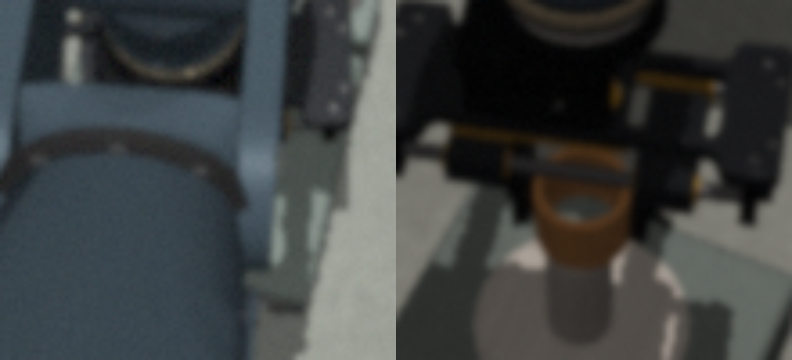

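View pics/w5.png

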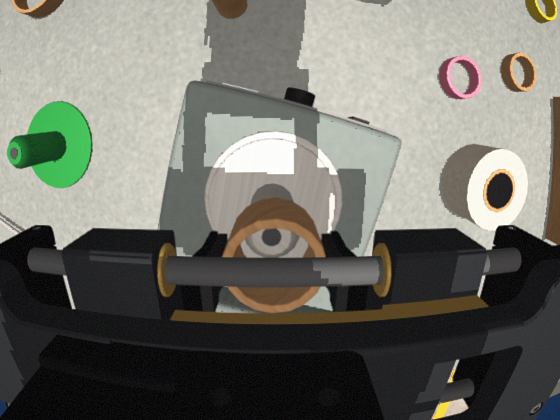

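```bash
python3 - <<'E'
from m import *
c=L('w5')
print('post',wz(c,271.5,238,.162))
for u in (204.5,342): print('flange',wz(c,u,198,.083))
print('fl near',wz(c,273,132,.083))
for u in (221,326): print('core',wz(c,u,255,.2085))
print('core near',wz(c,273,197,.210))
E
```

```text
post [0.64535628 0.04898474 0.162     ]
flange [ 0.63942243 -0.00863983  0.083     ]
flange [0.63927789 0.10838333 0.083     ]
fl near [0.58442229 0.04964494 0.083     ]
core [0.63657849 0.02553824 0.2085    ]
core [0.63650903 0.07495373 0.2085    ]
core near [0.60817201 0.05000932 0.21      ]
```

servo_tool(steps=[0.044,-0.0007,-0.0008,0.005,0,0.044,-0.0007,-0.0008,0.012,0,0.044,-0.0007,-0.0008,0.02,0,0.044,-0.0007,-0.0008,0.03,0,0.044,-0.0007,-0.0008,0.042,0,0.044,-0.0007,-0.0008,0.054,0,0.044,-0.0007,-0.0008,0.066,0,0.044,-0.0007,-0.0008,0.076,0,0.044,-0.0007,-0.0008,0.083,0,0.044,-0.0007,-0.0008,0.087,0,0.044,-0.0007,-0.0008,0.088,0,0.044,-0.0007,-0.0008,0.088,0])

```text
time: 13.48
position: [0.6453, 0.0488, 0.28]
tool_rot: [-0.0, 1.0, -0.0, 0.0]
ft_force: [0.1, -0.2, 0.5]
grip_width: 0.0504
```

```bash
python3 - <<'E'
from h import *
o=get_obs();print(o['time'],o['position'],o['tool_rot'],o['ft_force'],o['grip_width'])
E
```

```text
13.475 [0.64532378 0.04883812 0.2800393 ] [-1.18154898e-04  9.99999940e-01 -4.95697733e-05  3.23338866e-04] [ 0.12989932 -0.19223679  0.5008725 ] 0.050353801740687675
```

servo_tool(steps=[0.044,0,0,0.0015,0,0.044,0,0,0.0015,0,0.07,0,0,0.0005,0,0.087,0,0,0,0,0.087,0,0,0,0,0.087,0,0,-0.03,0,0.087,0,0,-0.08,0,0.087,0.01,-0.03,-0.12,0,0.087,0.03,-0.08,-0.12,0,0.087,0.05,-0.14,-0.12,0,0.087,0.07,-0.2,-0.12,0,0.087,0.09,-0.25,-0.12,0])

```text
time: 14.98
position: [0.5544, -0.2032, 0.3998]
tool_rot: [0.0, 1.0, -0.0, 0.0]
ft_force: [-0.3, 0.5, -1.2]
grip_width: 0.0871
```

servo_tool(steps=[0.087,0.03,-0.05,0,0,0.087,0.05,-0.1,0,0,0.087,0.07,-0.14,0,0,0.087,0.0726,-0.1585,0,0,0.087,0.0726,-0.1585,0,0,0.087,0.0726,-0.1585,0,0])

```text
time: 15.72
position: [0.4832, -0.3583, 0.3995]
tool_rot: [-0.001, 1.0, 0.001, -0.0]
ft_force: [0.2, -0.1, -0.6]
grip_width: 0.087
```

```bash
python3 - <<'E'
from h import *
from m import hullc
c=snap('wrist','w6');o=get_obs();print(o['time'],o['position'],o['tool_rot'],o['q'],o['ft_force'],o['grip_width'])
u,v,st=hullc(c,'black',(225,130,320,225)); print(u,v,st,wz(c,u,v,.0045))
a=snap('top','t6')['pixels'];b=snap('scene','s6')['pixels']
cv2.imwrite('pics/c6.png',np.hstack([cv2.resize(a[130:230,210:320],None,fx=3.6,fy=3.6),cv2.resize(b[190:290,230:340],None,fx=3.6,fy=3.6)]))
E
```

```text
15.775 [ 0.48330459 -0.35808397  0.3996041 ] [-1.04004920e-03  9.99999291e-01  5.56204507e-04 -1.61528435e-04] [-8.23365553e-01  5.01597582e-01  1.49887535e+00  5.69686637e-04
  1.14215581e+00 -2.39647903e+00] [ 0.04928553 -0.56444606  0.10140006] 0.08697843199250177
266.09438968915845 183.78026282537274 [ 21  28  48  46 635] [ 0.48880254 -0.36655836  0.0045    ]
```

View pics/w6.png

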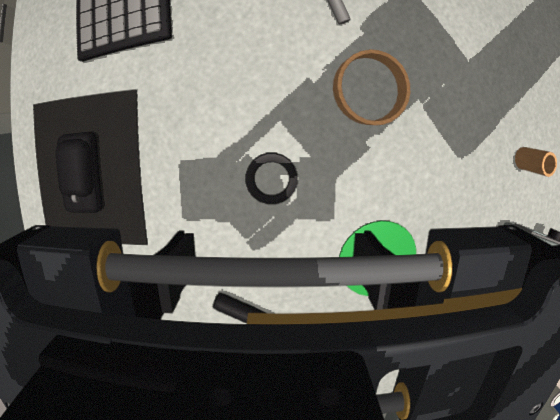

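View pics/c6.png

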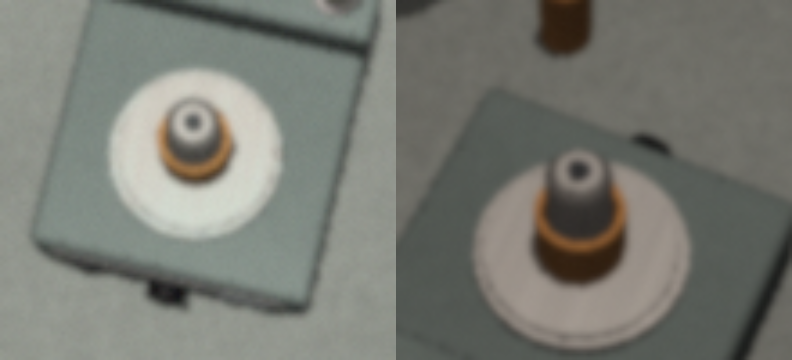

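```bash
python3 - <<'E'
from m import *
c=L('w6'); g=c['pixels'].max(2)
for t in (60,70,80):
    u,v,st=hullc(c,None,(225,130,320,225),(g<t).astype(np.uint8)); print(u,v,st,wz(c,u,v,.0045))
cv2.imwrite('pics/w6c.png',cv2.resize(c['pixels'][135:220,225:320],None,fx=6,fy=6,interpolation=2))
E
```

```text
270.0435858068918 178.59263050153533 [ 20  23  52  51 715] [ 0.48259926 -0.36191364  0.0045    ]
271.0290909090909 178.12727272727273 [  20   23   53   51 1035] [ 0.48204357 -0.3607595   0.0045    ]
270.9405727923628 178.21630867143995 [  20   23   53   52 1185] [ 0.48214972 -0.36086312  0.0045    ]
```

View pics/w6c.png

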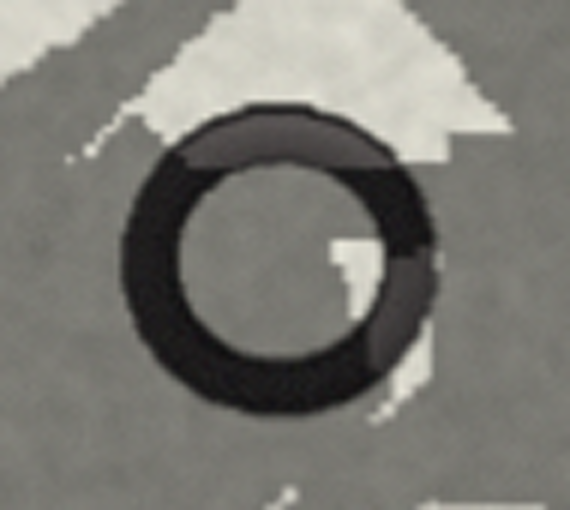

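servo_tool(steps=[0.087,0.0004,-0.0005,0.06,0,0.087,0.0004,-0.0005,0.12,0,0.087,0.0004,-0.0005,0.17,0,0.087,0.0004,-0.0005,0.205,0,0.087,0.0004,-0.0005,0.215,0,0.087,0.0004,-0.0005,0.2155,0,0.056,0.0004,-0.0005,0.2155,0,0.056,0.0004,-0.0005,0.2155,0,0.056,0.0004,-0.0005,0.2155,0,0.056,0.0004,-0.0005,0.2155,0,0.056,0.0004,-0.0005,0.2155,0], force=15)

```text
time: 17.25
position: [0.4824, -0.3603, 0.1848]
tool_rot: [-0.0, 1.0, -0.0, 0.0]
ft_force: [-0.4, -0.6, 3.6]
grip_width: 0.0607
```

```bash
python3 - <<'E'
from h import *
o=get_obs();print(o['time'],o['position'],o['tool_rot'],o['ft_force'],o['grip_width'])
E
```

```text
17.25 [ 0.4824197  -0.36034554  0.18482117] [-4.21445273e-05  9.99999881e-01 -3.40879823e-04  3.47266657e-04] [-0.36249768 -0.60018832  3.64828126] 0.060696113656911015
```

servo_tool(steps=[0.056,0,0,-0.02,0,0.056,0,0,-0.07,0,0.056,0,0,-0.13,0,0.056,0,0.01,-0.18,0,0.056,-0.015,0.05,-0.19,0,0.056,-0.04,0.1,-0.19,0,0.056,-0.06,0.155,-0.19,0,0.056,-0.08,0.21,-0.19,0,0.056,-0.105,0.265,-0.19,0,0.056,-0.125,0.32,-0.19,0,0.056,-0.145,0.37,-0.19,0,0.056,-0.16,0.4,-0.19,0])

```text
time: 18.75
position: [0.6422, 0.0427, 0.3753]
tool_rot: [-0.001, 1.0, 0.0, 0.0]
ft_force: [0.8, 0.1, -0.4]
grip_width: 0.061
```

servo_tool(steps=[0.056,-0.003,0.009,0,0,0.056,-0.003,0.009,0.008,0,0.056,-0.003,0.009,0.014,0,0.056,-0.003,0.009,0.014,0])

```text
time: 19.25
position: [0.6446, 0.0474, 0.3593]
tool_rot: [0.001, 1.0, -0.0, -0.001]
ft_force: [0.7, 0.2, 0.4]
grip_width: 0.061
```

```bash
python3 - <<'E'
from h import *
o=get_obs();print(o['time'],o['position'],o['tool_rot'],o['ft_force'],o['grip_width'])
c=snap('wrist','w7')
E
```

```text
19.25 [0.64457795 0.04743167 0.35925189] [ 8.53263972e-04  9.99998798e-01 -5.48724633e-06 -1.29421119e-03] [0.66825155 0.24217114 0.40251099] 0.06104370689748843
```

View pics/w7.png

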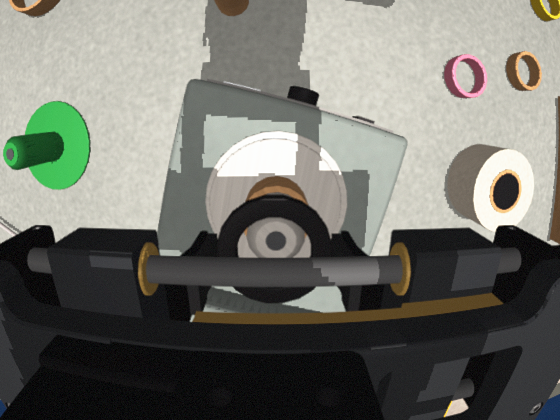

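servo_tool(steps=[0.056,0,0,0.004,0,0.056,0,0,0.008,0,0.056,0,0,0.014,0,0.056,0,0,0.02,0,0.056,0,0,0.028,0,0.056,0,0,0.036,0,0.056,0,0,0.043,0,0.056,0,0,0.049,0,0.056,0,0,0.053,0,0.056,0,0,0.054,0,0.056,0,0,0.054,0])

```text
time: 20.68
position: [0.6451, 0.0489, 0.3078]
tool_rot: [-0.0, 1.0, -0.0, 0.0]
ft_force: [-2.6, 0.8, 7.6]
grip_width: 0.0612
```

```bash
python3 - <<'E'
from h import *
o=get_obs();print(o['time'],o['position'],o['tool_rot'],o['ft_force'],o['grip_width'])
E
```

```text
20.675 [0.64506578 0.04890169 0.30782097] [-2.05814518e-04  9.99999965e-01 -1.11626491e-04  1.24598147e-04] [-2.61354837  0.83848413  7.57477393] 0.06117170169049417
```

servo_tool(steps=[0.075,0,0,-0.001,0,0.087,0,0,-0.001,0,0.087,0,0,-0.001,0,0.087,0,0,-0.03,0,0.087,0,0,-0.07,0,0.087,0.02,0.03,-0.0935,0,0.087,0.05,0.08,-0.0935,0,0.087,0.08,0.13,-0.0935,0,0.087,0.1,0.19,-0.0935,0,0.087,0.13,0.24,-0.0935,0,0.087,0.15,0.29,-0.0935,0,0.087,0.154,0.312,-0.0935,0])

```text
time: 22.18
position: [0.4895, 0.3632, 0.3996]
tool_rot: [-0.002, 1.0, 0.0, -0.0]
ft_force: [-0.3, -0.4, 0.1]
grip_width: 0.0875
```

servo_tool(steps=[0.087,0,0,0,0,0.087,0,0,0,0])

```text
time: 22.42
position: [0.4919, 0.3597, 0.3995]
tool_rot: [0.0, 1.0, -0.0, -0.0]
ft_force: [0.4, 1.0, 0.3]
grip_width: 0.0868
```

```bash
python3 - <<'E'
from h import *
from m import hullc
c=snap('wrist','w8');o=get_obs();print(o['time'],o['position'],o['tool_rot'],o['ft_force'],o['grip_width'])
u,v,st=hullc(c,'orange',(225,130,320,225)); print(u,v,st,wz(c,u,v,.01))
a=snap('top','t8')['pixels'];b=snap('scene','s8')['pixels']
cv2.imwrite('pics/c8.png',np.hstack([cv2.resize(a[130:230,210:320],None,fx=3.6,fy=3.6),cv2.resize(b[190:290,230:340],None,fx=3.6,fy=3.6)]))
E
```

```text
22.475 [0.49196322 0.35946593 0.39953431] [ 7.66419434e-04  9.99999611e-01 -4.27378332e-04 -9.11936817e-05] [ 0.92010432  0.54108471 -0.1583011 ] 0.0872918031723733
273.7895566058969 179.62108935404007 [ 27  28  44  44 685] [0.49157309 0.35962028 0.01      ]
```

View pics/w8.png

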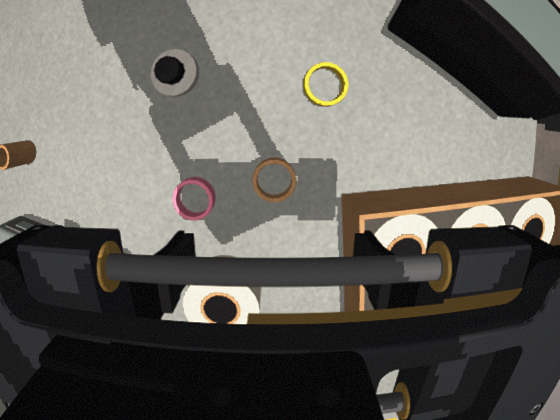

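View pics/c8.png

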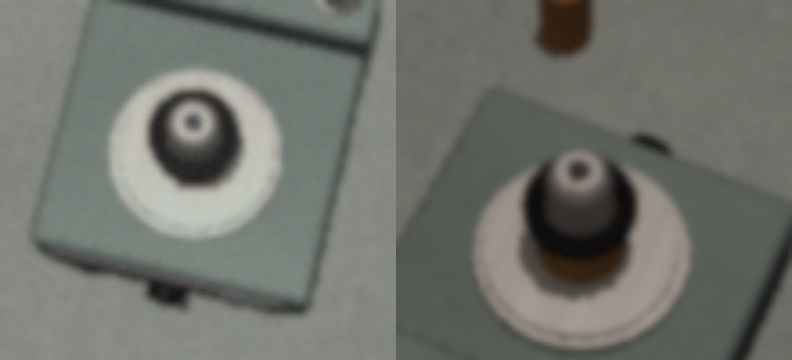

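```bash
python3 - <<'E'
from m import *
t=L('top0');c=L('w8')
for z in (0,.06):
    print('box top cam',onz(t,115,233,z),onz(t,105,150,z),'wrist',wz(c,343,196,z),wz(c,343,300,z))
print('pink',wz(c,194,199.5,.01),onz(t,184,229.5,.01))
E
```

```text
box top cam [0.51150289 0.44519181 0.        ] [0.73707955 0.47657475 0.        ] wrist [0.51325663 0.44385839 0.        ] [6.59770261e-01 4.54640469e-01 5.55111512e-17]
box top cam [0.5050569  0.42250974 0.06      ] [0.71856883 0.45221419 0.06      ] wrist [0.49906553 0.43062791 0.06      ] [0.62241996 0.43970567 0.06      ]
pink [0.51514651 0.26422987 0.01      ] [0.51442753 0.26194623 0.01      ]
```

servo_tool(steps=[0.087,-0.0005,-0.001,0.02,-0.18,0.087,-0.0005,-0.001,0.05,-0.36,0.087,-0.0005,-0.001,0.09,-0.54,0.087,-0.0005,-0.001,0.13,-0.72,0.087,-0.0005,-0.001,0.17,-0.785,0.087,-0.0005,-0.001,0.205,-0.785,0.087,-0.0005,-0.001,0.214,-0.785,0.087,-0.0005,-0.001,0.214,-0.785,0.044,-0.0005,-0.001,0.214,-0.785,0.044,-0.0005,-0.001,0.214,-0.785,0.044,-0.0005,-0.001,0.214,-0.785,0.044,-0.0005,-0.001,0.214,-0.785], force=15)

```text
time: 24.08
position: [0.4916, 0.3599, 0.1862]
tool_rot: [-0.383, 0.924, 0.0, 0.0]
ft_force: [0.2, -0.2, -0.4]
grip_width: 0.0545
```

servo_tool(steps=[0.044,0,0,0,0,0.044,0,0,0,0])

```text
time: 24.32
position: [0.4916, 0.3599, 0.186]
tool_rot: [-0.383, 0.924, 0.0, 0.0]
ft_force: [-0.7, -0.8, 3.0]
grip_width: 0.0496
```

```bash
python3 - <<'E'
from h import *
o=get_obs();print(o['time'],o['position'],o['tool_rot'],o['q'],o['ft_force'],o['grip_width'])
c=snap('wrist','w9')
E
```

```text
24.325 [0.49164502 0.35990353 0.18602164] [-3.82632111e-01  9.23900780e-01  1.37983846e-05  1.29731939e-04] [ 4.48704640e-01  8.11536378e-01  1.60987404e+00  1.97401675e-05
  7.19921634e-01 -1.90739360e+00] [-0.74499439 -0.79134936  2.97936697] 0.0495865424823599
```

View pics/w9.png

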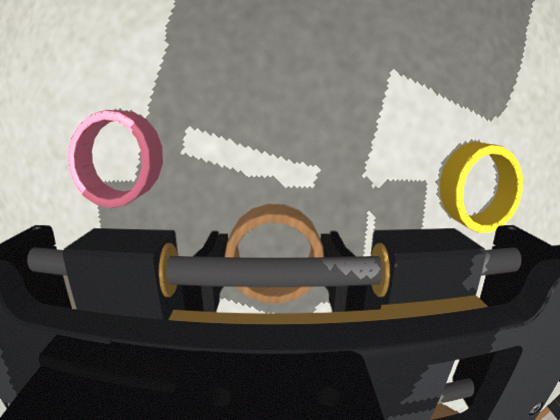

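servo_tool(steps=[0.044,0,0,-0.03,0,0.044,0,0,-0.08,0.1,0.044,0,0,-0.14,0.28,0.044,0,0,-0.19,0.46,0.044,0,0,-0.19,0.64,0.044,0,0,-0.19,0.785,0.044,0,0,-0.19,0.785])

```text
time: 25.25
position: [0.4914, 0.3597, 0.3756]
tool_rot: [-0.001, 1.0, -0.0, -0.0]
ft_force: [0.8, -0.3, -0.2]
grip_width: 0.0496
```

servo_tool(steps=[0.044,-0.02,-0.04,0,0,0.044,-0.05,-0.09,0,0,0.044,-0.08,-0.14,0,0,0.044,-0.1,-0.19,0,0,0.044,-0.13,-0.25,0,0,0.044,-0.15,-0.295,0,0,0.044,-0.1535,-0.311,0,0,0.044,-0.1535,-0.311,0.005,0,0.044,-0.1535,-0.311,0.01,0,0.044,-0.1535,-0.311,0.01,0])

```text
time: 26.5
position: [0.6443, 0.0507, 0.3649]
tool_rot: [-0.001, 1.0, 0.0, -0.001]
ft_force: [-0.0, -0.3, 0.2]
grip_width: 0.0492
```

```bash
python3 - <<'E'
from h import *
o=get_obs();print(o['time'],o['position'],o['tool_rot'],o['ft_force'],o['grip_width'])
c=snap('wrist','w10'); print(wz(c,275,240,.162))
E
```

```text
26.5 [0.64432057 0.05067049 0.36488258] [-1.40821269e-03  9.99998283e-01  2.77826896e-04 -1.17234459e-03] [-0.01799406 -0.28526046  0.22561144] 0.04922069124012696
[0.64599764 0.05184215 0.162     ]
```

View pics/w10.png

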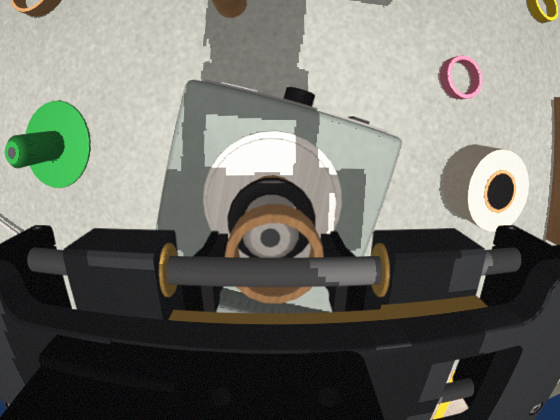

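servo_tool(steps=[0.044,0,0,0.001,0,0.044,0,0,0.006,0,0.044,0,0,0.012,0,0.044,0,0,0.018,0,0.044,0,0,0.025,0,0.044,0,0,0.032,0,0.044,0,0,0.039,0,0.044,0,0,0.045,0,0.044,0,0,0.048,0,0.044,0,0,0.05,0,0.044,0,0,0.05,0])

```text
time: 27.92
position: [0.6451, 0.0489, 0.318]
tool_rot: [-0.0, 1.0, -0.0, 0.0]
ft_force: [-3.7, 0.4, 9.7]
grip_width: 0.0494
```

```bash
python3 - <<'E'
from h import *
o=get_obs();print(o['time'],o['position'],o['tool_rot'],o['ft_force'],o['grip_width'])
E
```

```text
27.925 [0.64505052 0.0489117  0.31796372] [-2.53839956e-04  9.99999921e-01 -1.72309192e-04  2.54038821e-04] [-3.72477981  0.37055121  9.71974819] 0.0493623251176024
```

servo_tool(steps=[0.07,0,0,-0.001,0,0.087,0,0,-0.001,0,0.087,0,0,-0.001,0,0.087,0,0,-0.03,0,0.087,0.01,0.01,-0.07,0,0.087,0.05,0.04,-0.084,0,0.087,0.1,0.07,-0.084,0,0.087,0.15,0.1,-0.084,0,0.087,0.2,0.14,-0.084,0,0.087,0.25,0.17,-0.084,0,0.087,0.27,0.19,-0.084,0,0.087,0.2805,0.196,-0.084,0])

```text
time: 29.42
position: [0.3635, 0.2456, 0.3998]
tool_rot: [-0.001, 1.0, -0.0, 0.0]
ft_force: [0.2, 0.2, -0.4]
grip_width: 0.0871
```

servo_tool(steps=[0.087,0,0,0,0,0.087,0,0,0,0,0.087,0,0,0,0])

```text
time: 29.8
position: [0.3657, 0.2443, 0.3997]
tool_rot: [0.001, 1.0, -0.0, 0.0]
ft_force: [0.1, 1.2, -0.3]
grip_width: 0.0866
```

```bash
python3 - <<'E'
from h import *
from m import hullc
c=snap('wrist','w11');o=get_obs();print(o['time'],o['position'],o['tool_rot'],o['q'],o['ft_force'],o['grip_width'])
u,v,st=hullc(c,'black',(235,150,315,225)); print(u,v,st,wz(c,u,v,.029))
a=snap('top','t11')['pixels'];b=snap('scene','s11')['pixels']
cv2.imwrite('pics/c11.png',np.hstack([cv2.resize(a[130:230,210:320],None,fx=3.6,fy=3.6),cv2.resize(b[190:290,230:340],None,fx=3.6,fy=3.6)]))
E
```

```text
29.85 [0.36557931 0.24429942 0.39966331] [ 6.58555935e-04  9.99999776e-01 -3.07762471e-05  1.11867990e-04] [ 3.33928149e-01  2.86977627e-01  1.88338014e+00 -1.59434600e-04
  9.71043776e-01 -1.23546109e+00] [-0.64425865 -1.03881557 -0.26512547] 0.0870716658156098
274.0748469671675 181.39176405119645 [ 26  17  27  30 621] [0.36410336 0.24484114 0.029     ]
```

View pics/w11.png

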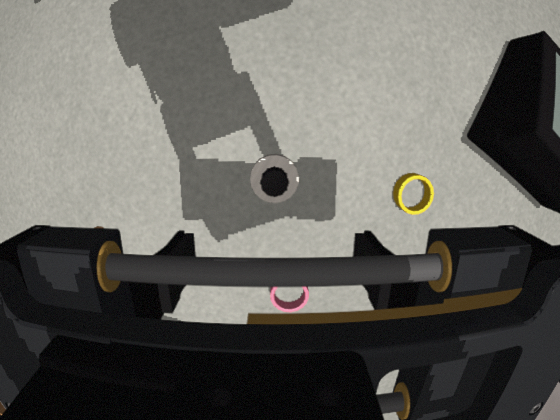

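View pics/c11.png

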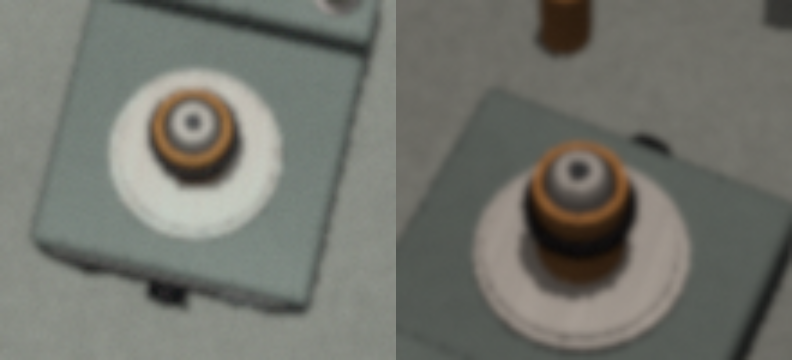

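servo_tool(steps=[0.087,0.0003,0,0.06,0,0.087,0.0003,0,0.12,0,0.087,0.0003,0,0.17,0,0.087,0.0003,0,0.195,0,0.087,0.0003,0,0.198,0,0.06,0.0003,0,0.198,0,0.024,0.0003,0,0.198,0,0.024,0.0003,0,0.198,0,0.024,0.0003,0,0.198,0,0.024,0.0003,0,0.198,0,0.024,0.0003,0,0.198,0,0.024,0.0003,0,0.198,0], force=20)

```text
time: 31.45
position: [0.3643, 0.2448, 0.2018]
tool_rot: [-0.0, 1.0, -0.0, -0.0]
ft_force: [-0.2, 0.0, 1.3]
grip_width: 0.0294
```

servo_tool(steps=[0.024,0,0,0,0])

```text
time: 31.58
position: [0.3643, 0.2448, 0.2018]
tool_rot: [-0.0, 1.0, -0.0, -0.0]
ft_force: [0.1, -0.9, 0.8]
grip_width: 0.0295
```

```bash
python3 - <<'E'
from h import *
o=get_obs();print(o['time'],o['position'],o['tool_rot'],o['ft_force'],o['grip_width'])
E
```

```text
31.575 [0.36432947 0.24479174 0.20176377] [-9.90644853e-05  9.99999995e-01 -1.32451026e-05 -3.12035206e-05] [ 0.09048568 -0.92321528  0.80447123] 0.029459535765465228
```

servo_tool(steps=[0.024,0,0,-0.04,0,0.024,0,0,-0.09,0,0.024,0,0,-0.15,0,0.024,-0.02,-0.01,-0.188,0,0.024,-0.06,-0.04,-0.188,0,0.024,-0.11,-0.07,-0.188,0,0.024,-0.16,-0.1,-0.188,0,0.024,-0.2,-0.14,-0.188,0,0.024,-0.25,-0.17,-0.188,0,0.024,-0.275,-0.19,-0.188,0,0.024,-0.2808,-0.196,-0.188,0,0.024,-0.2808,-0.196,-0.18,0])

```text
time: 33.08
position: [0.6447, 0.0489, 0.3813]
tool_rot: [0.0, 1.0, 0.0, -0.0]
ft_force: [-0.4, -0.1, -0.4]
grip_width: 0.0294
```

servo_tool(steps=[0.024,0,0,0.004,0,0.024,0,0,0.004,0,0.024,0,0,0.004,0])

```text
time: 33.45
position: [0.6448, 0.0496, 0.378]
tool_rot: [-0.001, 1.0, 0.0, 0.0]
ft_force: [-0.4, 0.2, -0.2]
grip_width: 0.0296
```

```bash
python3 - <<'E'
from h import *
o=get_obs();print(o['time'],o['position'],o['tool_rot'],o['ft_force'],o['grip_width'])
b=snap('scene','s12')['pixels']
cv2.imwrite('pics/c12.png',cv2.resize(b[150:290,210:350],None,fx=4,fy=4))
E
```

```text
33.45 [0.64478435 0.04956357 0.37800596] [-5.98315363e-04  9.99999821e-01  1.20492884e-05  2.60383910e-05] [-0.44012152  0.17763775 -0.1873694 ] 0.029614450073126054
```

View pics/c12.png

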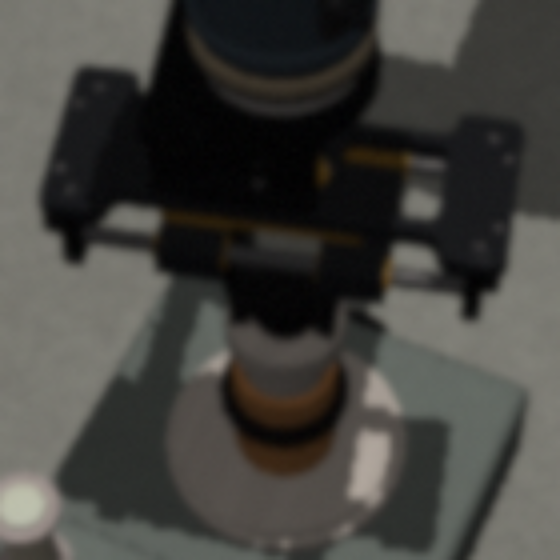

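Cap is centred above the stack. Lowering it (seated at TCP z ≈ 0.354).

servo_tool(steps=[0.024,0,0,0.004,0,0.024,0,0,0.008,0,0.024,0,0,0.012,0,0.024,0,0,0.016,0,0.024,0,0,0.02,0,0.024,0,0,0.023,0,0.024,0,0,0.0255,0,0.024,0,0,0.0255,0])

```text
time: 34.5
position: [0.6453, 0.0488, 0.3538]
tool_rot: [-0.0, 1.0, -0.0, 0.001]
ft_force: [-1.4, -0.5, 6.0]
grip_width: 0.0295
```

```bash
python3 - <<'E'
from h import *
o=get_obs();print(o['time'],o['position'],o['tool_rot'],o['ft_force'],o['moment'],o['grip_width'])
E
```

```text
34.5 [0.64530011 0.04884328 0.35378803] [-1.18521016e-04  9.99999826e-01 -9.64896957e-05  5.69669033e-04] [-1.42357666 -0.47602244  6.02062142] [ 0.0656672  0.3856454 -0.1162669] 0.029542840646046693
```

servo_tool(steps=[0.05,0,0,0,0,0.08,0,0,0,0,0.087,0,0,0,0,0.087,0,0,-0.03,0,0.087,0,0,-0.07,0,0.087,0.03,-0.03,-0.1,0,0.087,0.07,-0.07,-0.1,0,0.087,0.1,-0.11,-0.1,0,0.087,0.1,-0.15,-0.1,0,0.087,0.1,-0.2,-0.1,0,0.087,0.1,-0.2,-0.1,0,0.087,0.1,-0.2,-0.1,0])

```text
time: 36.0
position: [0.5451, -0.1511, 0.4519]
tool_rot: [0.0, 1.0, 0.001, -0.0]
ft_force: [-0.6, 0.2, -0.0]
grip_width: 0.0868
```

```bash
python3 - <<'E'
from h import *
o=get_obs();print(o['time'],o['position'],o['ft_force'])
a=snap('top','t13')['pixels'];b=snap('scene','s13')['pixels']
cv2.imwrite('pics/c13.png',np.hstack([cv2.resize(a[130:230,210:320],None,fx=3.6,fy=3.6),cv2.resize(b[190:290,230:340],None,fx=3.6,fy=3.6)]))
c=np.load('pics/s13.npz')
print(proj(c,[.645,.0492,.193]),proj(c,[.645,.0492,.169]))
E
```

```text
36.0 [ 0.54505547 -0.15110288  0.45194921] [-0.58199927  0.17816426 -0.03651294]
(np.float64(279.4544132458358), np.float64(228.25707634356758)) (np.float64(279.5279999700066), np.float64(235.26631261222508))
```

View pics/c13.png

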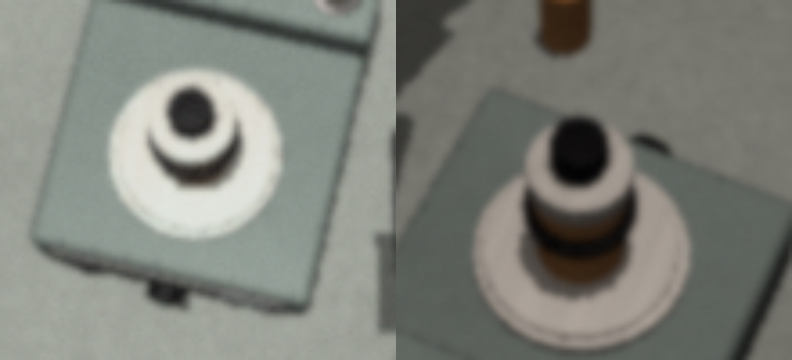

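View pics/s13.png

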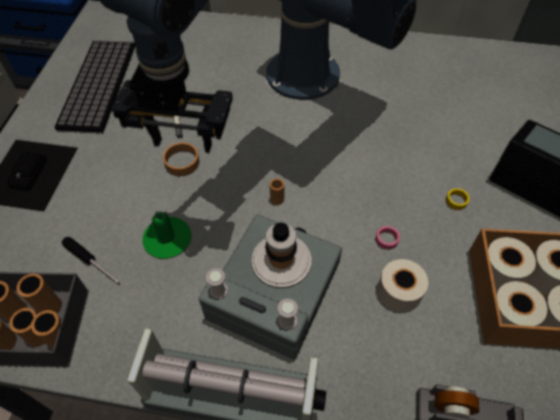

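```bash
python3 -c "
from rig import hand_in; print(hand_in())"
```

```text
the job is handed in; nothing more can be done
None
```

The rewinder is set up: the mandrel stands on the drive plate. Over it, in order, are the wide core, divider, narrow core and clamp cap. I handed the job in at about 36 s.

- **Seating:** at each release the tool was within about 1 mm of the height expected for a fully seated part. The mandrel, divider, narrow core and cap pushed back with 6–10 N. The wide core read no contact force before I lowered it the last 1.5 mm, and I did not read it again before letting go. The next pictures showed it fully down.
- **Final pictures:** the top and scene cameras showed the complete stack upright, with the knob within about 1–2 pixels of where it should appear.
- **Other parts:** the large core, thin core, label roll and look-alikes appeared unmoved in those pictures. The gripper was clear of everything.
- **Disagreements:** early position readings from the different cameras differed by 2–5 mm, and by up to about 15 mm where a colour mask was poor. I used the wrist-camera values instead. No check failed.

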